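# Lock the burr carrier back into the coffee grinder

## Task

The coffee grinder has been cleaned: put its burr carrier (the round metal part with a bar handle, lying on the rubber mat) back into the grinder's open top. Let its three ears drop through the gaps between the collar's lugs, then twist it clockwise (seen from above) until its ears have wedged it down tight at the end of their travel, and let go. Be gentle: do not ram or force it, and leave the other things where they are.

Things in the scene. Friction and masses are not known exactly. Their poses are not given: they have to be found in the camera images.
- carrier: Burr carrier, loose, 0.28 to 0.42 kg: aluminium disc 69 mm across, 22 mm high, lower rim chamfered 4 mm, three ears at its side (ear) and a brown wooden bar handle on top (handle). Origin: centre of its underside; z up; x along the handle bar. Stands flat on the mat at the start, at any yaw.
- handle (a point): Centre of the carrier's handle bar, 47 mm above the carrier's origin. The bar runs along the carrier's x: 60 mm long, 12 mm thick (along y), 18 mm high; below it a 16 mm high opening between two posts that stand 22 to 30 mm from the centre.
- ear (a point): Outer end of the carrier's first ear, below the +x end of the bar. The three ears are round radial pins 7 mm thick, axes 14 mm above the carrier's origin, reaching 40.5 mm from its centre, at 0, 120 and 240 degrees from the carrier's x.
- grinder: White coffee grinder without its hopper, fixed, 175 x 135 mm; deck 180 mm high; origin on the table below the centre of its open top, z up, black spout block on its +x side. On the deck stands a firm aluminium collar (110 mm across, bore 86 mm, rim 218 mm above the origin) with three inward lugs, see lugs.
- lugs (a point): Centre of the collar at lug-top height, 216 mm above the grinder's origin. Each lug spans 90 degrees; they narrow the bore to 72 mm. Three 30-degree gaps, 120 degrees apart, lie between them; where they stand bears no relation to the grinder's yaw (not measured: seen from above or felt). Carrier with ears resting on the lugs: its origin is 205.5 mm above the grinder's.
- throat (a point): Centre of the upper face of the unpressed seat, 190 mm above the grinder's origin, where the carrier's underside rests once its ears are through the gaps. Turned clockwise from mid-gap the ears meet ramps below the lugs after 25 to 35 degrees, then sink about 2.6 mm (the hand must follow) up to a firm stop 65 degrees from mid-gap. Friction holds it there.
- seat (a joint): Sprung steel seat, 66 mm across, at the bottom of the collar: how far it is pressed down, in m: 0 free, 0 to 0.0006 with the carrier just resting, about 0.0026 with the carrier wedged at the stop, at most 0.005. Spring: 3.5 N plus 3.5 N per mm. Turning the carrier takes up to 0.25 N m; at the stop the torque rises steeply.
- mat: Black rubber cleaning mat, fixed, 260 x 200 x 6 mm; origin: centre of its underside.
- brush: Cleaning brush 150 mm long lying on the mat, 130 mm or more from the carrier's centre. Bystander; origin: centre of its underside.
- jug: Steel milk jug 100 mm high, 92 mm across, with a handle. Bystander; origin: centre of its underside.
- cup: White ceramic mug 65 mm high. Bystander; origin: centre of its underside.
- hopper: The grinder's clear hopper with black lid, 176 mm high, 135 mm across, standing on the table. Bystander; origin: centre of its underside.
Mind the look-alikes: they are no part of the job. Several things have the shape of the carrier; the one meant has the colours described above.

How it is judged:
By the outcome, as a careful person would: the job done as asked, in the order asked, and still so for the second after the job is handed in, with the robot touching nothing.
It also fails if it takes over 72 s, if anything falls off the work surface, if the arm or the gripper's body presses on something with over 40 N, if the wrist force passes 120 N, or if a joint passes its speed limit or range.

## Robot

A 6-joint arm with a two-finger parallel gripper is mounted at the origin on the work surface. World frame = base frame: x ahead of the robot, y to its left, z up, the work surface at z = 0. Lengths are in m, angles in rad, forces in N, time in s.
With the tool pointing down it reaches from about 0.3 to 0.85 m from the base axis. Payload 4.2 kg.
Tool frame: the origin (TCP) lies midway between the tips of the shut fingers; the grasp point (between the pads) lies 19 mm behind it; z points along the fingers, x is the direction in which the jaws open and shut, and the axes are right-handed (so a half turn about z gives the same grasp; the last joint's range is limited). The gripper opens to 91 mm and grips with 3 to 60 N. Pads are 32 mm wide; open, the fingers measure 118 mm over their backs; the gripper's body (76 mm by 178 mm) begins 60 mm behind the grasp point.
Start: joints at [-1.355, 0.32, 1.565, -0, 1.257, -0.02], TCP at [0.134, -0.559, 0.214] pointing down, gripper open.
Joint ranges: [-3.11, 3.11], [-0.84, 2.01], [0.21, 2.61], [-1.34, 4.49], [0.05, 2.63], [-2.56, 2.56]. Speed limits (rad/s): [2.57, 2.57, 3.14, 3.14, 3.14, 3.14].

## Interface

Orientations are given as a 3x3 rotation matrix whose columns are the frame's x, y, z axes.
In Python, from rig import * gives the robot as it stands.
- The arm moves only by the tool servo_tool, never from a script. Its argument "commands" is text: rows parted by semicolons, each of 7 numbers parted by spaces: the shift along the tool's x, y, z in m, then the turn, a rotation vector about the tool's x, y, z in degrees, then the finger opening in m, from 0 to 0.0912. A call has 1 to 8 rows; each row shifts and turns the commanded pose from where the row before left it, along the tool's axes as they then stand; what a row does not reach is not made up. A row lasts 1/12 s, in which the tool goes at most 41.7 mm and 7.16 degrees, less where a joint would pass 70% of its speed; a pose out of reach is approached as far as the arm can. A call is refused whole if a number of a shift passes 0.0417 or a number of a turn 7.16, either way. A call with a gripper value outside its range is refused whole. The fingers move at their own pace and stop on an object; the grip force is fixed at half the most. Time passes only in rows, so rows that do not move let the fingers close. It gives the time, the measured TCP pose, the force and the opening at its end, in the units of the state.
- get_obs(): the state, without advancing time (a new reading comes with each control period).
- camera(name): name is "scene" or "top" or "wrist"; returns a dict with "frame" (400x640x3 uint8, red, green, blue), "vfov" (degrees; the focal length in pixels is half the picture's height over the tangent of half this angle, whatever the lens; pixels are square), "cx", "cy" (the principal point, pixels), "rvec" (rotation vector, rad) and "tvec" (3), from world to camera coordinates, as OpenCV has them. Camera axes: x right, y down, z forward; pixel columns grow to the right and rows downward; lengths in m; the calibration is good to about 2 mm. A picture is of the moment at which its call begins. There is no depth.
- finish_job(): hands the job in, once; it reports no verdict.
Trained networks look in a picture, given as the dict that the camera call returned (one of the last four; its "shot" number tells which), for a name from the list of things; names that differ only in an ending like _2 or _b are one class to them, and where a whole thing is asked for, a point or a joint stands for the part that bears it (a point fixed in the world has none). Each returns a list of dicts, best first, with "score" (0 to 1); they miss things now and then, are a little off and sometimes report something else, mostly with a low value. They report only what shows in the picture. A call takes as long as a camera call. They do not tell look-alikes from the thing itself.
- boxes_of(picture, target): "position" ([x, y, z] in m, in the coordinates of the camera as it stood for that picture, good to about 4 mm: the middle of the surface that is visible of it).
- outline_of(picture, target): "pixels" (400x640 bool, what is visible of it).
The state is a dict: "time": time; "joint_positions": joint angles; "joint_velocities": joint speeds; "joint_efforts": joint torques, N m; "tool_pos": TCP position; "ee_rot": TCP orientation; "force": force on the tool from outside, world axes, zero at the start; "ft_torque": the same for the moment, N m; "finger_gap": finger opening in m.
Only numpy, scipy, OpenCV 4.12 (cv2) and the standard library are available. Lean on these libraries where they do the work, as an engineer would, in place of code of your own. Each camera call takes 0.05 s, during which the arm holds its last target.

## Working session

There is one attempt and no reset: what is moved stays moved. The work goes in short steps, Python scripts to look and compute and a tool call to move; the robot and the scene stay as the last step left them, time stands still between calls to the robot, and variables do not carry over. Pictures are saved under pics/ and viewed, and the job is handed in when it is done.

Besides the shell and the picture viewer there is one more tool, called after ">>>" as name(argument=value, ...) on one line, values as JSON. servo_tool: Moves the arm, as the interface text tells. Its arguments: {"type":"object","properties":{"commands":{"type":"string"}},"required":["commands"]}

```bash
mkdir -p pics; cat > h.py <<'E'
from rig import *
import numpy as np, cv2
def cam(n):
    c=camera(n); return c
def save(c,name): cv2.imwrite('pics/'+name,c['frame'][:,:,::-1])
def KRt(c):
    f=200/np.tan(np.radians(c['vfov'])/2)
    K=np.array([[f,0,c['cx']],[0,f,c['cy']],[0,0,1.]])
    R=cv2.Rodrigues(np.array(c['rvec'],float))[0]; return K,R,np.array(c['tvec'],float).ravel()
def toworld(c,p):
    K,R,t=KRt(c); return R.T@(np.array(p)-t)
def proj(c,P):
    K,R,t=KRt(c); q=(K@(R@np.atleast_2d(P).T+t[:,None])).T; return q[:,:2]/q[:,2:]
def onplane(c,uv,z):
    K,R,t=KRt(c); d=(R.T@np.linalg.inv(K)@np.c_[np.atleast_2d(uv),np.ones(len(np.atleast_2d(uv)))].T).T
    o=-R.T@t; return o+d*((z-o[2])/d[:,2])[:,None]
E
python3 - <<'E'
from h import *
np.set_printoptions(precision=4,suppress=True)
o=get_obs(); print(o)
for n in ['scene','top','wrist']:
    c=cam(n); save(c,n+'0.png'); print(n,c['vfov'],c['cx'],c['cy'],c['rvec'],c['tvec'])
    for t in ['carrier','handle','ear','grinder','lugs','throat','brush','jug','cup','hopper','mat']:
        try:
            for b in boxes_of(c,t)[:4]: print(t,round(b['score'],2),toworld(c,b['position']),proj(c,toworld(c,b['position']))[0])
        except Exception as e: print(t,e)
print(get_obs()['time'])
E
```

```text
{'time': 0.0, 'joint_positions': array([-1.355 ,  0.3203,  1.5657, -0.    ,  1.2574, -0.02  ]), 'joint_velocities': array([ 0.    , -0.0004, -0.002 , -0.0009, -0.0014,  0.0004]), 'joint_efforts': array([ -0.0021, -41.2465, -23.1975,   0.0726,   0.0458,  -0.0002]), 'tool_pos': array([ 0.1342, -0.5586,  0.2131]), 'ee_rot': array([[ 0.2336, -0.9723, -0.0004],
       [-0.9723, -0.2336,  0.0017],
       [-0.0018, -0.    , -1.    ]]), 'force': array([ 0.7448, -0.0962, -1.186 ]), 'ft_torque': array([-0.0019, -0.0012,  0.0411]), 'finger_gap': 0.09129179677835485}
scene 53.403479454796035 318.4349744484721 203.89264097057824 [ 1.8504  1.7994 -0.628 ] [-0.0293 -0.3095  1.4614]
carrier 0.65 [ 0.3145 -0.1785  0.0229] [255.0389 179.7951]
carrier 0.63 [ 0.4756 -0.1928  0.0254] [245.9808 220.9592]
carrier 0.61 [ 0.4752 -0.0192  0.0243] [306.5868 219.806 ]
handle 0.69 [ 0.4761 -0.1923  0.0287] [245.9708 220.4079]
handle 0.57 [ 0.4759 -0.0206  0.0245] [306.0939 219.9882]
handle 0.56 [ 0.3171 -0.1739  0.021 ] [256.511  180.7871]
ear 0.75 [ 0.4761 -0.1944  0.0262] [245.3582 220.9392]
ear 0.72 [ 0.4736 
[... 1166 characters left out ...]
31 -0.0211  0.0226] [322.7152 240.3619]
grinder 0.65 [0.5056 0.1939 0.1799] [244.5363 222.2377]
lugs 0.88 [0.5103 0.1927 0.1766] [245.2146 220.5597]
throat 0.85 [0.5127 0.1874 0.1795] [247.0827 219.5779]
brush 0.87 [ 0.6206 -0.1685  0.0217] [370.2993 189.9529]
jug 0.95 [0.7744 0.0097 0.0397] [313.6009 139.2291]
jug 0.74 [ 0.6227 -0.1675  0.0237] [370.0871 189.1583]
cup 0.94 [ 0.767  -0.1875  0.0179] [375.7086 144.4261]
hopper 0.87 [0.7401 0.2497 0.1808] [226.2035 135.6615]
mat 0.67 [ 0.5247 -0.1967  0.0029] [378.5106 221.2299]
mat 0.47 [0.7716 0.01   0.039 ] [313.5053 140.187 ]
wrist 63.6012406475617 317.8210897907563 198.20728482343742 [-2.2731  1.7919  0.2696] [-0.5751 -0.0333  0.392 ]
1.8
```

View pics/scene0.png

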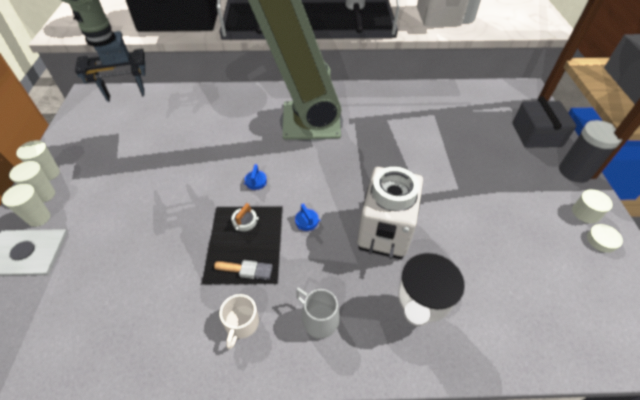

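View pics/top0.png

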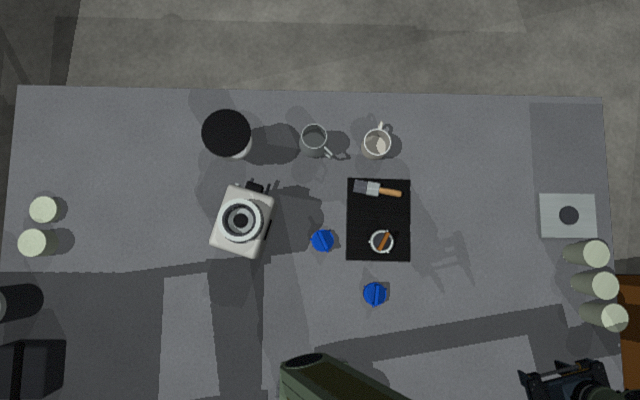

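```bash
python3 -c "
import cv2
a=cv2.imread('pics/top0.png')
cv2.imwrite('pics/t_a.png',cv2.resize(a[160:290,180:330],None,fx=4,fy=4,interpolation=cv2.INTER_CUBIC))
cv2.imwrite('pics/t_b.png',cv2.resize(a[200:320,300:420],None,fx=5,fy=5,interpolation=cv2.INTER_CUBIC))
a=cv2.imread('pics/scene0.png')
cv2.imwrite('pics/s_b.png',cv2.resize(a[150:260,200:340],None,fx=5,fy=5,interpolation=cv2.INTER_CUBIC))
"
```

```text
(no output)
```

View pics/t_a.png

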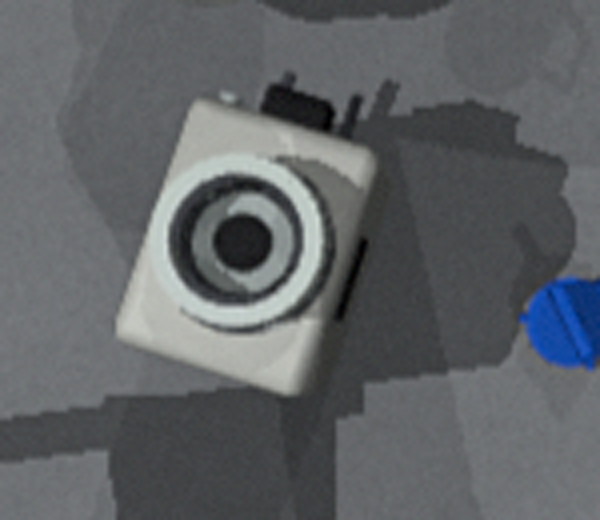

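View pics/t_b.png

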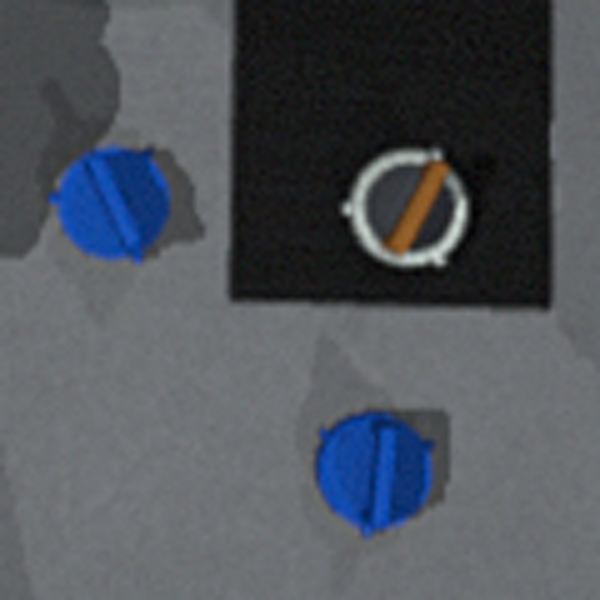

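View pics/s_b.png

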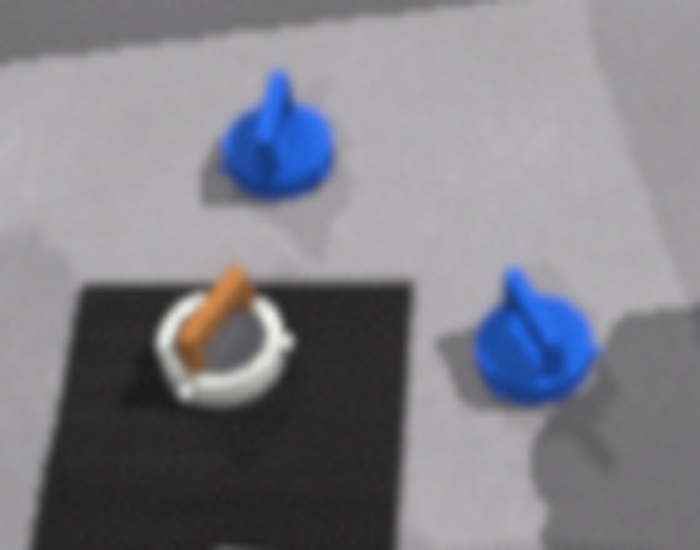

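```bash
python3 - <<'E'
from h import *
np.set_printoptions(precision=4,suppress=True)
c=cam('top')
e=np.array([(437,155),(347,208),(443,260)])/5+[300,200]-0.4
P=onplane(c,e,0.020);print(P)
m=P.mean(0);print(m,np.degrees(np.arctan2(*(P-m)[:,1::-1].T[[0,1]])))
b=np.array([(440,170),(398,248)])/5+[300,200]-.4
B=onplane(c,b,.062);print(B,B.mean(0))
# collar outer/rim
col=np.array([(248,230)])/4+[180,160]  # outer rim approx centre
print(onplane(c,col,.218), onplane(c,np.array([(248,238)])/4+[180,160],.216))
w=cam('wrist');K,R,t=KRt(w);o=get_obs()
print('cam in tool',o['ee_rot'].T@(-R.T@t-o['tool_pos']), 'axes', o['ee_rot'].T@R.T)
s=cam('scene')
print(onplane(s,[(395.5,185)],.218))
print(proj(c,np.array([[m[0],m[1],.02]])),proj(s,np.array([[m[0],m[1],.02]])))
E
```

```text
[[ 0.4947 -0.2195  0.02  ]
 [ 0.4617 -0.1635  0.02  ]
 [ 0.4304 -0.2224  0.02  ]]
[ 0.4622 -0.2018  0.02  ] [ -28.6503   90.8428 -147.1296]
[[ 0.4837 -0.2124  0.062 ]
 [ 0.4374 -0.1867  0.062 ]] [ 0.4605 -0.1996  0.062 ]
[[0.5151 0.1949 0.218 ]] [[0.5101 0.1951 0.216 ]]
cam in tool [ 0.0001 -0.0835 -0.1706] axes [[ 1.     -0.0002  0.0001]
 [ 0.0001  0.9556  0.2945]
 [-0.0002 -0.2945  0.9556]]
[[0.5185 0.2009 0.218 ]]
[[381.4055 241.1126]] [[243.5073 218.4102]]
```

View pics/wrist0.png

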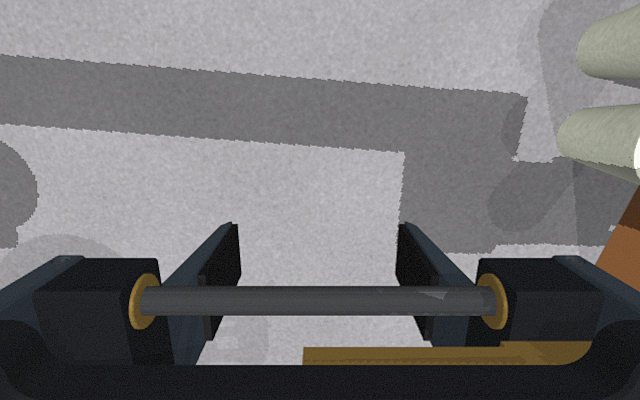

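>>> servo_tool(commands="-.027 -.0207 -.012 0 0 0 .0912;-.027 -.0207 -.012 0 0 0 .0912;-.027 -.0207 -.012 0 0 0 .0912;-.027 -.0207 -.012 0 0 0 .0912;-.027 -.0207 -.012 0 0 0 .0912;-.027 -.0207 -.012 0 0 0 .0912;-.027 -.0207 -.012 0 0 0 .0912;-.027 -.0207 -.012 0 0 0 .0912")

```text
time: 2.62
tool_pos: [0.2451, -0.3088, 0.3107]
ee_rot: [[0.233, -0.972, 0.001], [-0.972, -0.233, -0.001], [0.001, -0.0, -1.0]]
force: [1.4, -0.1, 0.3]
finger_gap: 0.0911
```

>>> servo_tool(commands="-.027 -.0207 -.012 0 0 0 .0912;-.027 -.0207 -.012 0 0 0 .0912;-.027 -.0207 -.012 0 0 0 .0912;-.027 -.0207 -.012 0 0 0 .0912;-.027 -.0207 -.012 0 0 0 .0912;-.027 -.0207 -.012 0 0 0 .0912;-.027 -.0207 -.012 0 0 0 .0912;-.027 -.0207 -.012 0 0 0 .0912")

```text
time: 3.28
tool_pos: [0.3555, -0.0599, 0.4069]
ee_rot: [[0.234, -0.972, 0.001], [-0.972, -0.234, -0.0], [0.001, -0.001, -1.0]]
force: [0.8, -0.4, -0.1]
finger_gap: 0.0911
```

>>> servo_tool(commands="-.027 -.0207 0 0 0 0 .0912;-.027 -.0207 0 0 0 0 .0912;-.027 -.0207 0 0 0 0 .0912;-.027 -.0207 0 0 0 0 .0912;-.027 -.0207 0 0 0 0 .0912;-.027 -.0207 0 0 0 0 .0912;-.027 -.0207 0 0 0 0 .0912;-.027 -.0207 0 0 0 0 .0912")

```text
time: 3.95
tool_pos: [0.4663, 0.1888, 0.406]
ee_rot: [[0.234, -0.972, 0.0], [-0.972, -0.234, -0.0], [0.0, -0.0, -1.0]]
force: [-0.4, -0.3, -0.8]
finger_gap: 0.0911
```

>>> servo_tool(commands="0 0 0 0 0 0 .0912;0 0 0 0 0 0 .0912;0 0 0 0 0 0 .0912")

```text
time: 4.2
tool_pos: [0.4657, 0.1866, 0.4058]
ee_rot: [[0.234, -0.972, -0.001], [-0.972, -0.234, -0.001], [0.001, 0.001, -1.0]]
force: [-0.0, 0.2, 0.5]
finger_gap: 0.0914
```

```bash
python3 - <<'E'
from h import *
np.set_printoptions(precision=4,suppress=True)
o=get_obs();print(o['time'],o['tool_pos'],o['joint_positions'],o['force'])
w=cam('wrist');save(w,'w1.png')
np.savez('w1.npz',**{k:w[k] for k in w})
print(proj(w,np.array([[.515,.197,.217]])))
E
```

```text
4.2 [0.4657 0.1866 0.4058] [ 0.3587  0.1431  1.3305 -0.0006  1.6689  1.6934] [-0.0383  0.1538  0.4638]
[[318.92   130.3502]]
```

View pics/w1.png

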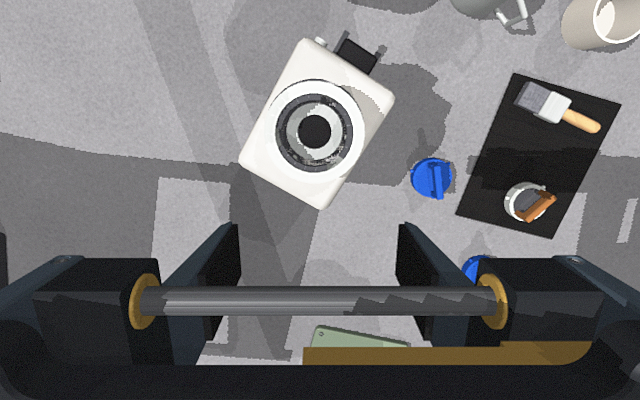

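```bash
python3 -c "
import cv2
a=cv2.imread('pics/w1.png')
a=cv2.resize(a[75:190,255:375],None,fx=5,fy=5,interpolation=cv2.INTER_CUBIC)
cv2.imwrite('pics/w1z.png',cv2.convertScaleAbs(a,alpha=1,beta=0))
"
```

```text
(no output)
```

View pics/w1z.png

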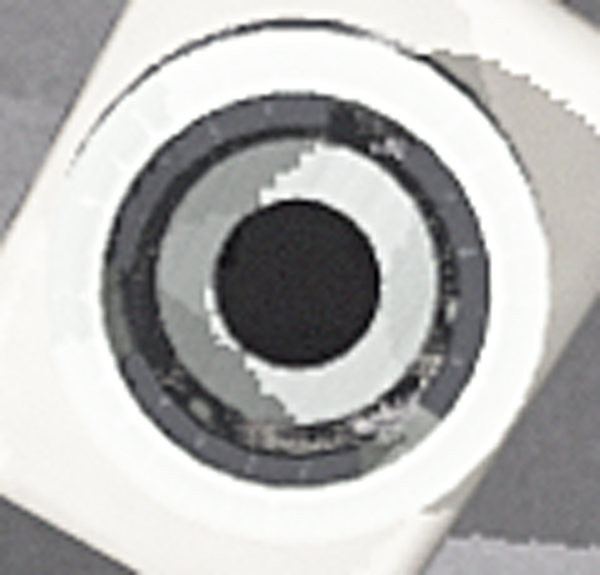

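>>> servo_tool(commands="0 0 .035 0 0 0 .0912;0 0 .035 0 0 0 .0912;0 0 .035 0 0 0 .0912;0 0 0 0 0 0 .0912;0 0 0 0 0 0 .0912")

```text
time: 4.67
tool_pos: [0.4651, 0.1857, 0.3007]
ee_rot: [[0.232, -0.973, -0.002], [-0.973, -0.232, -0.001], [0.001, 0.002, -1.0]]
force: [0.8, 0.2, -0.0]
finger_gap: 0.0908
```

```bash
python3 - <<'E'
from h import *
np.set_printoptions(precision=4,suppress=True)
o=get_obs();print(o['time'],o['tool_pos'],o['force'])
w=cam('wrist');save(w,'w2.png')
np.savez('w2.npz',**{k:w[k] for k in w})
p=proj(w,np.array([[.515,.197,.217]]))[0];print(p)
a=w['frame'][:,:,::-1];x,y=int(p[0]),int(p[1])
cv2.imwrite('pics/w2z.png',cv2.resize(a[max(0,y-72):y+78,x-75:x+75],None,fx=4,fy=4,interpolation=cv2.INTER_CUBIC));print(x-75,max(0,y-72))
E
```

```text
4.6667 [0.4651 0.1857 0.3007] [ 0.7675  0.1911 -0.0228]
[318.4275 141.7667]
243 69
```

View pics/w2z.png

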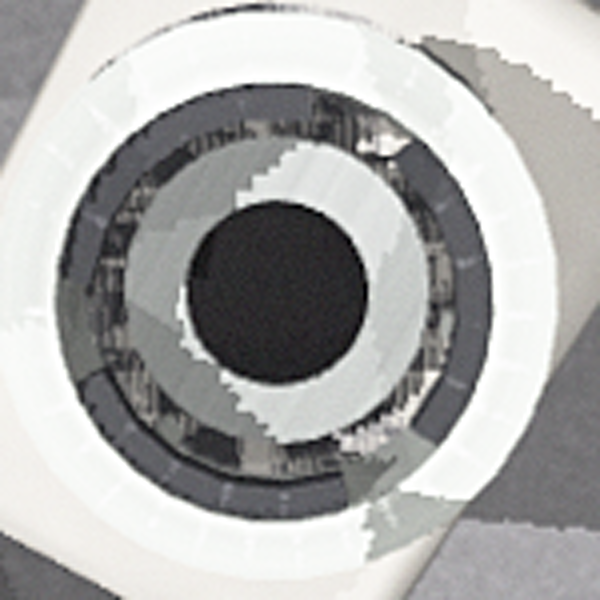

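```bash
python3 - <<'E'
from h import *
np.set_printoptions(precision=4,suppress=True)
w=dict(np.load('w2.npz'))
g=cv2.cvtColor(w['frame'],cv2.COLOR_RGB2GRAY)
# fit bore edge (rim z=.218): radial search from a start centre
ctr=onplane(w,[(311.5,144.5)],.218)[0];print(ctr)
for it in range(4):
    pts=[]
    for th in np.radians(np.arange(0,360,3)):
        rr=np.arange(.037,.049,.00025)
        P=ctr+np.c_[rr*np.cos(th),rr*np.sin(th),0*rr]
        q=proj(w,P).astype(np.float32)
        v=cv2.remap(g,q[:,0][None],q[:,1][None],cv2.INTER_LINEAR)[0].astype(float)
        d=v[4:]-v[:-4]; i=d.argmax()
        if d[i]>60: pts.append(P[i+2,:2])
    pts=np.array(pts)
    A=np.c_[2*pts,np.ones(len(pts))]; 
    for k in range(4):
        s=np.linalg.lstsq(A,(pts**2).sum(1),rcond=None)[0]; r=np.sqrt(s[2]+s[0]**2+s[1]**2)
        e=abs(np.hypot(*(pts-s[:2]).T)-r); m=e<max(.0008,np.median(e)*2.5); pts,A=pts[m],A[m]
    ctr=np.r_[s[:2],.218];print(ctr,r,len(pts))
np.save('ctr.npy',ctr)
th=np.radians(np.arange(0,360,.75)); rr=np.arange(.046,.03,-.00015)
T,Rr=np.meshgrid(th,rr)
P=np.c_[(ctr[0]+Rr*np.cos(T)).ravel(),(ctr[1]+Rr*np.sin(T)).ravel(),np.full(T.size,.216)]
q=proj(w,P).astype(np.float32)
u=cv2.remap(w['frame'],q[:,0].reshape(T.shape),q[:,1].reshape(T.shape),cv2.INTER_LINEAR)[:,:,::-1]
u=cv2.resize(u,None,fx=1.5,fy=3)
for a in range(0,360,30):
    cv2.putText(u,str(a),(a*2,12),0,.4,(0,0,255),1);cv2.line(u,(a*2,14),(a*2,40),(0,0,255),1)
cv2.imwrite('pics/polar.png',u);print(u.shape)
E
```

```text
[0.5118 0.2018 0.218 ]
[0.5101 0.2017 0.218 ] 0.04273231413074496 118
[0.5101 0.2017 0.218 ] 0.04271084311264236 116
[0.5101 0.2017 0.218 ] 0.0427154969629969 115
[0.5101 0.2017 0.218 ] 0.04271593292623425 116
(321, 720, 3)
```

View pics/polar.png

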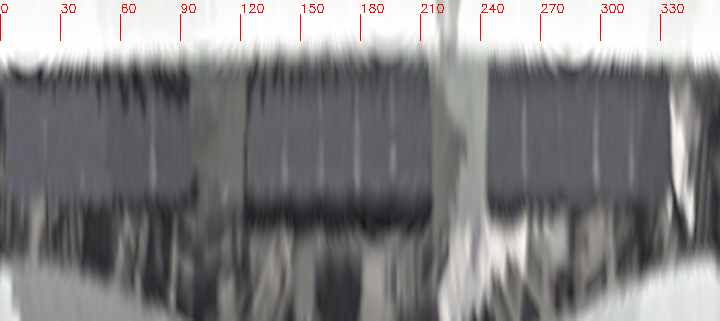

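>>> servo_tool(commands=".0342 .0046 0 0 0 0 .0912;.0342 .0046 0 0 0 0 .0912;.0342 .0046 0.01 0 0 0 .0912;.0342 .0046 0.01 0 0 0 .0912;.0342 .0046 0.01 0 0 0 .0912;.0342 .0046 0.01 0 0 0 .0912;.0342 .0046 0.01 0 0 0 .0912;.0342 .0046 0.01 0 0 0 .0912")

```text
time: 5.38
tool_pos: [0.4964, -0.0901, 0.2446]
ee_rot: [[0.233, -0.972, 0.008], [-0.972, -0.233, -0.002], [0.003, -0.007, -1.0]]
force: [1.1, 0.1, 0.3]
finger_gap: 0.0911
```

>>> servo_tool(commands=".0342 .0046 0.01 0 0 0 .0912;.0342 .0046 0.01 0 0 0 .0912;.0342 .0046 0.01 0 0 0 .0912;.0342 .0046 0.01 0 0 0 .0912;0 0 0 0 0 -6.9 .0912;0 0 0 0 0 -6.9 .0912;0 0 0 0 0 -6.9 .0912;0 0 0 0 0 -6.9 .0912")

```text
time: 6.05
tool_pos: [0.5104, -0.2268, 0.2047]
ee_rot: [[0.661, -0.75, 0.006], [-0.75, -0.661, -0.003], [0.007, -0.003, -1.0]]
force: [-0.8, -0.3, -0.1]
finger_gap: 0.0909
```

>>> servo_tool(commands="0 0 0 0 0 -6.9 .0912;0 0 0 0 0 -6.9 .0912;0 0 0 0 0 -6.9 .0912;0 0 0 0 0 -6.9 .0912;0 0 0 0 0 -6.9 .0912;0 0 0 0 0 -6.9 .0912;0 0 0 0 0 -6.9 .0912;0 0 0 0 0 -6.9 .0912")

```text
time: 6.72
tool_pos: [0.5105, -0.2264, 0.2049]
ee_rot: [[0.993, 0.115, 0.007], [0.115, -0.993, -0.003], [0.006, 0.004, -1.0]]
force: [-0.8, -1.0, -0.6]
finger_gap: 0.0913
```

>>> servo_tool(commands="0 0 0 0 0 -6.9 .0912;0 0 0 0 0 -6.9 .0912;0 0 0 0 0 -6.9 .0912;0 0 0 0 0 -6.9 .0912;0 0 0 0 0 -6.9 .0912;0 0 0 0 0 -6.9 .0912;0 0 0 0 0 -6.9 .0912;0 0 0 0 0 -6.9 .0912")

```text
time: 7.38
tool_pos: [0.5106, -0.2264, 0.2049]
ee_rot: [[0.472, 0.881, 0.007], [0.881, -0.472, -0.003], [0.0, 0.008, -1.0]]
force: [0.1, -0.6, 0.5]
finger_gap: 0.0912
```

>>> servo_tool(commands="0 0 0 0 0 0 .0912;0 0 0 0 0 0 .0912")

```text
time: 7.55
tool_pos: [0.5099, -0.226, 0.2037]
ee_rot: [[0.48, 0.877, 0.005], [0.877, -0.48, -0.002], [0.0, 0.006, -1.0]]
force: [-0.3, -0.2, 0.3]
finger_gap: 0.0913
```

```bash
python3 - <<'E'
from h import *
np.set_printoptions(precision=4,suppress=True)
o=get_obs();print(o['time'],o['tool_pos'],o['joint_positions'],np.degrees(np.arctan2(o['ee_rot'][1,0],o['ee_rot'][0,0])))
w=cam('wrist');save(w,'w3.png')
np.savez('w3.npz',**{k:w[k] for k in w})
p=proj(w,np.array([[.462,-.201,.02]]))[0];print(p)
a=w['frame'][:,:,::-1];x,y=int(p[0]),int(p[1])
x0,y0=max(0,x-60),max(0,y-60)
cv2.imwrite('pics/w3z.png',cv2.resize(a[y0:y+60,x0:x+60],None,fx=5,fy=5,interpolation=cv2.INTER_CUBIC));print(x0,y0)
E
```

```text
7.55 [ 0.5099 -0.226   0.2037] [-0.4378  0.2962  1.6252 -0.0001  1.2145 -1.5078] 61.3069420002892
[317.0638 127.0009]
257 67
```

View pics/w3z.png

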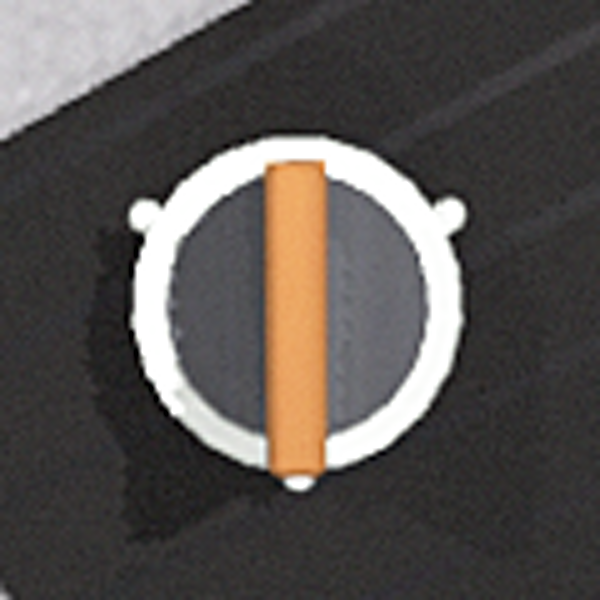

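View pics/w3.png

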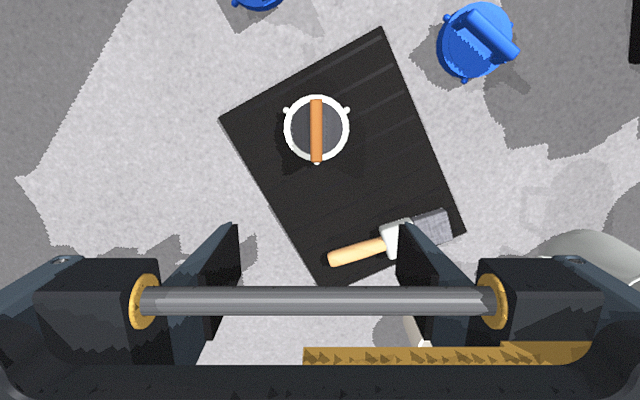

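```bash
python3 - <<'E'
from h import *
from scipy.optimize import least_squares
np.set_printoptions(precision=4,suppress=True)
w=dict(np.load('w3.npz'))
f=lambda L:np.array(L)/5+[257,67]-.4
bar=onplane(w,f([(265,168),(325,168),(270,472),(325,472)]),.062);print(bar,bar.mean(0))
ci=f([(132,302),(463,302),(297,135)]);print(onplane(w,ci,.028))
ears=f([(147,217),(450,213)])
def mod(p):
    x,y,a=p; M=[]
    for k in (120,240):
        t=a+np.radians(k); M.append([x+.0385*np.cos(t),y+.0385*np.sin(t),.02])
    for sx,sy in ((-.03,.006),(-.03,-.006),(.03,.006),(.03,-.006)):
        M.append([x+sx*np.cos(a)-sy*np.sin(a),y+sx*np.sin(a)+sy*np.cos(a),.062])
    return np.array(M)
# image: up = -tool y = -x end of bar ; image right = tool x = +carrier y?
obs=None
def res(p):
    q=proj(w,mod(p))
    o=np.r_[f([(450,213),(147,217)]),f([(323,162),(266,162),(325,475),(269,475)])]
    return (q-o).ravel()
s=least_squares(res,[.462,-.201,np.radians(-28.7)]);print(s.x,np.degrees(s.x[2]),s.fun.reshape(-1,2))
o=get_obs();d=np.r_[s.x[:2],.034]-o['tool_pos'];print('tool shift',o['ee_rot'].T@d, 'R',o['ee_rot'])
print('cup etc time',o['time'])
E
```

```text
[[ 0.4342 -0.1935  0.062 ]
 [ 0.4395 -0.1838  0.062 ]
 [ 0.4844 -0.2204  0.062 ]
 [ 0.4895 -0.2109  0.062 ]] [ 0.4619 -0.2022  0.062 ]
[[ 0.4442 -0.2321  0.028 ]
 [ 0.4776 -0.171   0.028 ]
 [ 0.4316 -0.1855  0.028 ]]
[ 0.462  -0.2022 -0.4943] -28.318996542334173 [[ 0.8923 -0.4017]
 [-1.5371 -0.7696]
 [ 0.9256 -0.4686]
 [-0.6647 -0.3788]
 [ 0.6855  1.0473]
 [-0.3656  1.1275]]
tool shift [-0.0021 -0.0537  0.1689] R [[ 0.4799  0.8773  0.0039]
 [ 0.8773 -0.4799 -0.0019]
 [ 0.0002  0.0044 -1.    ]]
cup etc time 7.6
```

>>> servo_tool(commands="-.001 -.027 .02 0 0 0 .0912;-.001 -.0267 .03 0 0 0 .0912;0 0 .03 0 0 0 .0912;0 0 .03 0 0 0 .0912;0 0 .02 0 0 0 .0912;0 0 0.015 0 0 0 .0912;0 0 0 0 0 0 .0912;0 0 0 0 0 0 .0912")

```text
time: 8.27
tool_pos: [0.4605, -0.2013, 0.0563]
ee_rot: [[0.478, 0.878, 0.0], [0.878, -0.478, -0.0], [-0.0, 0.0, -1.0]]
force: [0.2, -0.3, -0.3]
finger_gap: 0.0912
```

```bash
python3 - <<'E'
from h import *
np.set_printoptions(precision=4,suppress=True)
o=get_obs();d=np.r_[.462,-.2022,.034]-o['tool_pos'];print('tool shift',o['ee_rot'].T@d,o['force'],np.degrees(np.arctan2(o['ee_rot'][1,0],o['ee_rot'][0,0])))
w=cam('wrist');save(w,'w4.png')
E
```

```text
tool shift [-0.      0.0017  0.0223] [ 0.234  -0.3103 -0.2809] 61.426300256475564
```

View pics/w4.png

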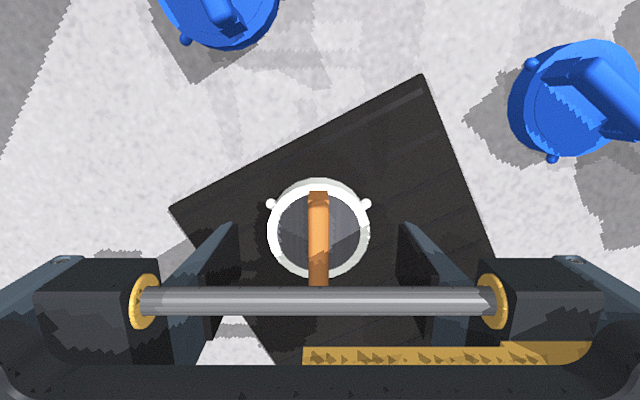

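>>> servo_tool(commands="0 .0017 .011 0 0 0 .0912;0 0 .011 0 0 0 .0912;0 0 0 0 0 0 .0912;0 0 0 0 0 0 .04;0 0 0 0 0 0 .02;0 0 0 0 0 0 0;0 0 0 0 0 0 0;0 0 0 0 0 0 0")

```text
time: 8.98
tool_pos: [0.4619, -0.202, 0.0345]
ee_rot: [[0.477, 0.879, 0.001], [0.879, -0.477, -0.001], [0.0, 0.001, -1.0]]
force: [-0.1, -1.4, -0.5]
finger_gap: 0.0605
```

>>> servo_tool(commands="0 0 0 0 0 0 0;0 0 0 0 0 0 0;0 0 0 0 0 0 0;0 0 0 0 0 0 0")

```text
time: 9.32
tool_pos: [0.4615, -0.2019, 0.0339]
ee_rot: [[0.477, 0.879, -0.0], [0.879, -0.477, -0.0], [-0.0, -0.0, -1.0]]
force: [0.3, 0.3, -0.5]
finger_gap: 0.0339
```

>>> servo_tool(commands="0 0 0 0 0 0 0;0 0 0 0 0 0 0;0 0 0 0 0 0 0;0 0 0 0 0 0 0;0 0 0 0 0 0 0")

```text
time: 9.73
tool_pos: [0.4616, -0.2019, 0.0339]
ee_rot: [[0.477, 0.879, 0.0], [0.879, -0.477, -0.0], [-0.0, 0.0, -1.0]]
force: [0.1, 0.1, -1.1]
finger_gap: 0.0116
```

>>> servo_tool(commands="0 0 -.005 0 0 0 0;0 0 -.02 0 0 0 0;0 0 -.03 0 0 0 0;0 0 -.03 0 0 0 0;0 0 -.03 0 0 0 0;0 0 0 0 0 0 0;0 0 0 0 0 0 0")

```text
time: 10.32
tool_pos: [0.4621, -0.2021, 0.1502]
ee_rot: [[0.477, 0.879, 0.003], [0.879, -0.477, -0.001], [0.0, 0.003, -1.0]]
force: [0.0, -0.4, -3.4]
finger_gap: 0.012
```

```bash
python3 - <<'E'
from h import *
np.set_printoptions(precision=4,suppress=True)
o=get_obs();print(o['time'],o['tool_pos'],o['force'],o['ft_torque'],o['finger_gap'])
w=cam('wrist');save(w,'w5.png');np.savez('w5.npz',**{k:w[k] for k in w})
w=cam('scene');save(w,'s5.png')
E
```

```text
10.3167 [ 0.4621 -0.2021  0.1502] [ 0.023  -0.4496 -3.3847] [ 0.0922 -0.1704 -0.0213] 0.011999061379136419
```

View pics/w5.png

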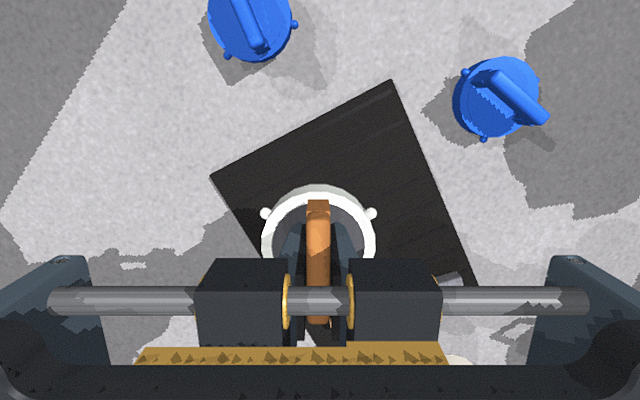

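>>> servo_tool(commands="0 0 -.034 0 0 0 0;0 0 -.034 0 0 0 0;0 0 -.034 0 0 0 0;0.01 0 -.034 0 0 0 0;.02 -.0025 -.034 0 0 0 0;.03 -.004 0 0 0 0 0;.034 -.0046 0 0 0 0 0;.034 -.0046 0 0 0 0 0")

```text
time: 11.08
tool_pos: [0.5085, -0.0808, 0.3171]
ee_rot: [[0.478, 0.878, -0.003], [0.878, -0.478, 0.001], [-0.001, -0.003, -1.0]]
force: [-0.3, -0.3, -3.7]
finger_gap: 0.012
```

>>> servo_tool(commands=".034 -.0046 0 0 0 0 0;.034 -.0046 0 0 0 0 0;.034 -.0046 0 0 0 0 0;.034 -.0046 0 0 0 0 0;.034 -.0046 0 0 0 0 0;.034 -.0046 0 0 0 0 0;.034 -.0046 0 0 0 0 0;.03 -.0046 0 0 0 0 0")

```text
time: 11.75
tool_pos: [0.6041, 0.1733, 0.3155]
ee_rot: [[0.476, 0.879, -0.005], [0.879, -0.476, -0.001], [-0.004, -0.004, -1.0]]
force: [0.5, 0.3, -3.8]
finger_gap: 0.0117
```

>>> servo_tool(commands=".012 -.0046 0 0 0 0 0;0 0 0 0 0 -5.9 0;0 0 0 0 0 -5.9 0;0 0 0 0 0 -5.9 0;0 0 0 0 0 0 0;0 0 0 0 0 0 0")

```text
time: 12.25
tool_pos: [0.6055, 0.1836, 0.317]
ee_rot: [[0.19, 0.982, -0.004], [0.982, -0.19, -0.001], [-0.002, -0.003, -1.0]]
force: [-0.6, 0.2, -3.1]
finger_gap: 0.0116
```

```bash
cat > fit.py <<'E'
from h import *
def bore(w,c0,zr=.218,thr=60):
    g=cv2.cvtColor(w['frame'],cv2.COLOR_RGB2GRAY); ctr=np.r_[c0[:2],zr]
    for it in range(6):
        pts=[]
        for th in np.radians(np.arange(0,360,3)):
            rr=np.arange(.036,.050,.00025)
            P=ctr+np.c_[rr*np.cos(th),rr*np.sin(th),0*rr]
            q=proj(w,P).astype(np.float32)
            if q.min()<0: continue
            v=cv2.remap(g,q[:,0][None],q[:,1][None],cv2.INTER_LINEAR)[0].astype(float)
            d=v[4:]-v[:-4]; i=d.argmax()
            if d[i]>thr: pts.append(P[i+2,:2])
        pts=np.array(pts);A=np.c_[2*pts,np.ones(len(pts))]
        for k in range(4):
            s=np.linalg.lstsq(A,(pts**2).sum(1),rcond=None)[0]; r=np.sqrt(s[2]+s[0]**2+s[1]**2)
            e=abs(np.hypot(*(pts-s[:2]).T)-r); m=e<max(.0008,np.median(e)*2.5); pts,A=pts[m],A[m]
        ctr=np.r_[s[:2],zr]
    return ctr,r,len(pts)
E
python3 - <<'E'
from fit import *
np.set_printoptions(precision=4,suppress=True)
o=get_obs();print(o['time'],o['tool_pos'],o['force'],o['finger_gap'],np.degrees(np.arctan2(o['ee_rot'][1,0],o['ee_rot'][0,0])))
w=cam('wrist');save(w,'w6.png');np.savez('w6.npz',**{k:w[k] for k in w})
print(proj(w,np.array([[.51,.2017,.218]])))
try: print('wrist',bore(w,[.51,.2]))
except Exception as e: print(e)
t=cam('top');save(t,'t6.png');np.savez('t6.npz',**{k:t[k] for k in t})
E
```

```text
12.25 [0.6055 0.1836 0.317 ] [-0.5838  0.2194 -3.13  ] 0.011630274672298817 79.04607571472762
[[317.8964  81.7825]]
wrist (array([0.5099, 0.2017, 0.218 ]), np.float64(0.04276064074699275), 120)
```

View pics/w6.png

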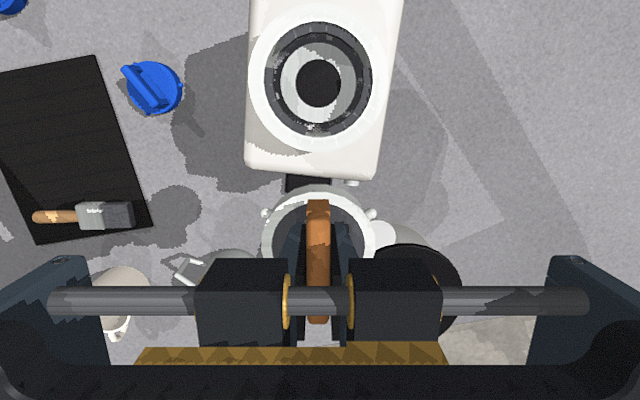

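```bash
python3 - <<'E'
from h import *
w=dict(np.load('w6.npz'));a=w['frame'][:,:,::-1]
cv2.imwrite('pics/w6z.png',cv2.resize(a[175:275,245:390],None,fx=5,fy=5,interpolation=cv2.INTER_CUBIC))
o=get_obs();R=o['ee_rot'];T=o['tool_pos']
for off in (0,.002):
  for th in (120,240):
    t=np.radians(th+90)  # carrier x = tool y ; tool frame z down => ccw in world is cw in tool
    ang=np.radians(90-th)
    p=np.array([.0405*np.cos(ang),.0405*np.sin(ang)+off,.014])
    print(off,th,(proj(w,T+R@p)[0]-[245,175]+.4)*5)
  print('bar end',(proj(w,T+R@np.array([0,-.03+off,-.028]))[0]-[245,175]+.4)*5)
  print('disc edge',(proj(w,T+R@np.array([0,-.0345+off,.006]))[0]-[245,175]+.4)*5)
  print('disc edge x',[(proj(w,T+R@np.array([s*.0345,off,.006]))[0]-[245,175]+.4)*5 for s in(-1,1)])
E
```

```text
0 120 [659.49885695 176.62839111]
0 240 [ 77.54577236 176.7897022 ]
bar end [368.6055424  225.10430202]
disc edge [368.45979924  80.84951966]
disc edge x [array([ 79.81644902, 358.94673155]), array([657.350908  , 358.86280565])]
0.002 120 [658.62805678 192.27261547]
0.002 240 [ 78.42310805 192.42687373]
bar end [368.60964974 244.98524724]
disc edge [368.4636732   97.80628484]
disc edge x [array([ 80.69470758, 374.17104476]), array([656.47887675, 374.09371928])]
```

View pics/w6z.png

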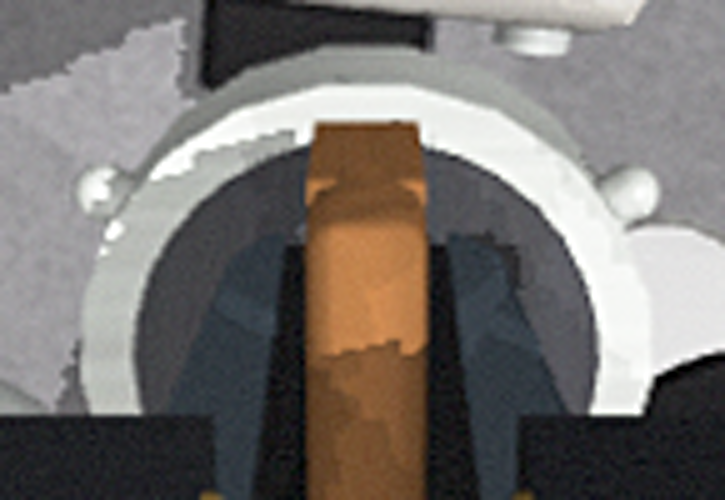

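>>> servo_tool(commands="0 -.02 0 0 0 0 0;0 -.03 0 0 0 0 0;0 -.03 0 0 0 0 0;0 -.0172 0.01 0 0 0 0;0 0 .02 0 0 0 0;0 0 .02 0 0 0 0;0 0 .01 0 0 0 0;0 0 0 0 0 0 0")

```text
time: 13.02
tool_pos: [0.509, 0.2015, 0.2563]
ee_rot: [[0.188, 0.982, -0.005], [0.982, -0.188, -0.002], [-0.003, -0.005, -1.0]]
force: [-1.4, -1.3, -4.0]
finger_gap: 0.0116
```

>>> servo_tool(commands="0 0 0 0 0 0 0;0 0 0 0 0 0 0")

```text
time: 13.18
tool_pos: [0.5114, 0.2023, 0.2599]
ee_rot: [[0.188, 0.982, 0.002], [0.982, -0.188, 0.001], [0.001, 0.002, -1.0]]
force: [0.8, 0.1, -3.2]
finger_gap: 0.012
```

```bash
cat > st.py <<'E'
from h import *
np.set_printoptions(precision=4,suppress=True)
o=get_obs();d=np.r_[.510,.2017,.218]-o['tool_pos'];print(o['time'],'tool shift',o['ee_rot'].T@d,'F',o['force'],'M',o['ft_torque'],'z',o['tool_pos'][2],'yaw',np.degrees(np.arctan2(o['ee_rot'][1,0],o['ee_rot'][0,0])),o['finger_gap'])
E
python3 st.py
```

```text
13.1833 tool shift [-0.0009 -0.0013  0.0419] F [ 0.7557  0.0934 -3.1913] M [ 0.0923 -0.1306 -0.0225] z 0.2599452238126834 yaw 79.16580174282576 0.011970484499834396
```

>>> servo_tool(commands="-.0008 -.0012 .004 0 0 0 0;0 0 .004 0 0 0 0;0 0 .003 0 0 0 0;0 0 .003 0 0 0 0;0 0 .003 0 0 0 0;0 0 .002 0 0 0 0;0 0 0 0 0 0 0")

```text
time: 13.77
tool_pos: [0.5089, 0.2015, 0.2393]
ee_rot: [[0.187, 0.982, -0.001], [0.982, -0.187, -0.0], [-0.001, -0.001, -1.0]]
force: [-0.1, 0.3, -3.7]
finger_gap: 0.0118
```

```bash
python3 st.py
```

```text
13.7667 tool shift [0.0004 0.001  0.0213] F [-0.1391  0.2779 -3.7233] M [ 0.0523 -0.1659  0.0356] z 0.23930120265266222 yaw 79.20897845090201 0.011755655621342944
```

>>> servo_tool(commands="0 .0007 .002 0 0 0 0;0 0 .003 0 0 0 0;0 0 .003 0 0 0 0;0 0 .002 0 0 0 0;0 0 0 0 0 0 0")

```text
time: 14.18
tool_pos: [0.5096, 0.2013, 0.2293]
ee_rot: [[0.187, 0.982, -0.001], [0.982, -0.187, -0.001], [-0.001, -0.001, -1.0]]
force: [0.6, 0.1, -2.9]
finger_gap: 0.0115
```

```bash
python3 st.py
```

```text
14.1833 tool shift [0.0004 0.0004 0.0113] F [ 0.5516  0.0703 -2.8555] M [ 0.073  -0.1493  0.0285] z 0.2292661210602709 yaw 79.20947129299725 0.011469590514582174
```

>>> servo_tool(commands="0 .0002 .003 0 0 0 0;0 0 .003 0 0 0 0;0 0 .002 0 0 0 0;0 0 .0015 0 0 0 0;0 0 0 0 0 0 0;0 0 0 0 0 0 0")

```text
time: 14.68
tool_pos: [0.51, 0.2014, 0.2203]
ee_rot: [[0.187, 0.982, -0.0], [0.982, -0.187, -0.0], [-0.0, -0.0, -1.0]]
force: [0.1, -0.4, -3.2]
finger_gap: 0.0119
```

```bash
python3 st.py
```

```text
14.6833 tool shift [ 0.0003 -0.0001  0.0023] F [ 0.0977 -0.4062 -3.1761] M [ 0.0492 -0.1737  0.0477] z 0.2202976335932397 yaw 79.21154735380313 0.011940217184716152
```

>>> servo_tool(commands="0 0 .001 0 0 0 0;0 0 .001 0 0 0 0;0 0 0 0 0 0 0;0 0 0 0 0 0 0")

```text
time: 15.02
tool_pos: [0.51, 0.2014, 0.2184]
ee_rot: [[0.187, 0.982, -0.0], [0.982, -0.187, -0.0], [-0.0, -0.0, -1.0]]
force: [-0.6, -1.1, -3.4]
finger_gap: 0.0119
```

```bash
python3 st.py
```

```text
15.0167 tool shift [ 0.0003 -0.0001  0.0004] F [-0.5806 -1.0539 -3.4025] M [ 0.0549 -0.1702  0.0175] z 0.21839501755734872 yaw 79.20864852565524 0.011914498011887665
```

>>> servo_tool(commands="0 0 .0005 0 0 0 0;0 0 .0005 0 0 0 0;0 0 0 0 0 0 0;0 0 0 0 0 0 0")

```text
time: 15.35
tool_pos: [0.5102, 0.2015, 0.2179]
ee_rot: [[0.187, 0.982, 0.001], [0.982, -0.187, 0.0], [0.0, 0.001, -1.0]]
force: [-0.8, 0.2, 0.0]
finger_gap: 0.0118
```

```bash
python3 st.py
```

```text
15.35 tool shift [ 0.0002 -0.0002 -0.0001] F [-0.8141  0.2323  0.0017] M [-0.0045 -0.0598  0.0269] z 0.21786878750660169 yaw 79.2066621393013 0.011767798853216509
```

>>> servo_tool(commands="0 0 0 0 0 3 0;0 0 0 0 0 4 0;0 0 0 0 0 4 0;0 0 0 0 0 4 0;0 0 0 0 0 4 0;0 0 0 0 0 3 0;0 0 0 0 0 0 0;0 0 0 0 0 0 0")

```text
time: 16.02
tool_pos: [0.5104, 0.2015, 0.2178]
ee_rot: [[0.54, 0.841, 0.001], [0.841, -0.54, 0.0], [0.001, 0.001, -1.0]]
force: [0.8, -0.5, -0.2]
finger_gap: 0.0115
```

```bash
python3 st.py
```

```text
16.0167 tool shift [-0.     -0.0004 -0.0002] F [ 0.8112 -0.4609 -0.2418] M [ 0.0005 -0.1119 -0.0686] z 0.2177792219392508 yaw 57.286113559667946 0.011540495226708126
```

>>> servo_tool(commands="0 0 .0001 0 0 2.5 0;0 0 .0001 0 0 2.5 0;0 0 .0001 0 0 2.5 0;0 0 .0002 0 0 2.5 0;0 0 0 0 0 0 0")

```text
time: 16.43
tool_pos: [0.5104, 0.2016, 0.2174]
ee_rot: [[0.679, 0.734, 0.001], [0.734, -0.679, 0.0], [0.001, 0.001, -1.0]]
force: [0.5, 0.1, 1.5]
finger_gap: 0.012
```

```bash
python3 st.py
```

```text
16.4333 tool shift [-0.0002 -0.0004 -0.0006] F [0.5051 0.1012 1.5305] M [ 0.0193 -0.1332 -0.0316] z 0.2174150326427714 yaw 47.233857744718854 0.011951675398589236
```

>>> servo_tool(commands="0 0 .0002 0 0 2.5 0;0 0 .0002 0 0 2.5 0;0 0 .0002 0 0 2.5 0;0 0 .0002 0 0 2.5 0;0 0 0 0 0 0 0")

```text
time: 16.85
tool_pos: [0.5104, 0.2017, 0.2168]
ee_rot: [[0.796, 0.606, 0.001], [0.606, -0.796, 0.001], [0.002, 0.0, -1.0]]
force: [0.3, 0.6, 2.2]
finger_gap: 0.0119
```

```bash
python3 st.py
```

```text
16.85 tool shift [-0.0003 -0.0003 -0.0012] F [0.3406 0.5506 2.2414] M [ 0.0302 -0.0498 -0.0855] z 0.216800429951162 yaw 37.27016011202623 0.011900015354199597
```

>>> servo_tool(commands="0 0 .0002 0 0 2.5 0;0 0 .0002 0 0 2.5 0;0 0 .0002 0 0 2.5 0;0 0 .0002 0 0 2.5 0;0 0 0 0 0 0 0")

```text
time: 17.27
tool_pos: [0.5105, 0.2018, 0.2161]
ee_rot: [[0.889, 0.459, 0.001], [0.459, -0.889, 0.001], [0.002, -0.0, -1.0]]
force: [-0.4, 0.7, 4.6]
finger_gap: 0.0119
```

```bash
python3 st.py
```

```text
17.2667 tool shift [-0.0004 -0.0001 -0.0019] F [-0.4148  0.6735  4.6401] M [ 0.1064 -0.0167 -0.1065] z 0.2160857743962795 yaw 27.29584407457285 0.011882048559171923
```

>>> servo_tool(commands="0 0 .0002 0 0 2.5 0;0 0 .0002 0 0 2.5 0;0 0 .0002 0 0 2.5 0;0 0 .0001 0 0 2 0;0 0 0 0 0 0 0")

```text
time: 17.68
tool_pos: [0.5105, 0.2019, 0.2154]
ee_rot: [[0.952, 0.306, 0.002], [0.306, -0.952, 0.001], [0.002, -0.0, -1.0]]
force: [-0.4, 1.5, 5.2]
finger_gap: 0.0122
```

```bash
python3 st.py
```

```text
17.6833 tool shift [-0.0005  0.     -0.0026] F [-0.4395  1.5033  5.2245] M [ 0.0891  0.0161 -0.0695] z 0.21542900027333298 yaw 17.82539219410059 0.012178938350622738
```

>>> servo_tool(commands="0 0 .0001 0 0 1 0;0 0 0 0 0 1 0;0 0 0 0 0 1 0;0 0 0 0 0 0 0")

```text
time: 18.02
tool_pos: [0.5105, 0.2019, 0.2152]
ee_rot: [[0.967, 0.256, 0.002], [0.256, -0.967, 0.001], [0.002, -0.001, -1.0]]
force: [0.3, 1.0, 5.4]
finger_gap: 0.0114
```

```bash
python3 st.py
```

```text
18.0167 tool shift [-0.0005  0.     -0.0028] F [0.2506 1.0298 5.4412] M [ 0.1937 -0.0291  0.0929] z 0.215247618157521 yaw 14.856153243817072 0.011410577629494035
```

>>> servo_tool(commands="0 0 0 0 0 1 0;0 0 0 0 0 1 0;0 0 0 0 0 0 0")

```text
time: 18.27
tool_pos: [0.5102, 0.2022, 0.2152]
ee_rot: [[0.975, 0.223, 0.001], [0.223, -0.975, 0.001], [0.001, -0.001, -1.0]]
force: [-0.6, 2.0, 5.5]
finger_gap: 0.0118
```

```bash
python3 st.py;python3 st.py
```

```text
18.2667 tool shift [-0.0003  0.0005 -0.0028] F [-0.5676  1.9964  5.5217] M [0.3517 0.0624 0.4656] z 0.21516578282321008 yaw 12.900876392208747 0.011802712574389888
18.2667 tool shift [-0.0003  0.0005 -0.0028] F [-0.5676  1.9964  5.5217] M [0.3517 0.0624 0.4656] z 0.21516578282321008 yaw 12.900876392208747 0.011802712574389888
```

>>> servo_tool(commands="0 0 0 0 0 1 0;0 0 0 0 0 0 0")

```text
time: 18.43
tool_pos: [0.5102, 0.2023, 0.2152]
ee_rot: [[0.978, 0.207, 0.001], [0.207, -0.978, 0.001], [0.001, -0.001, -1.0]]
force: [-0.9, 1.2, 5.2]
finger_gap: 0.0115
```

```bash
python3 st.py
```

```text
18.4333 tool shift [-0.0003  0.0005 -0.0028] F [-0.8697  1.2367  5.1728] M [0.4172 0.0703 0.7738] z 0.21520400168002504 yaw 11.959517354132782 0.011466276706099834
```

>>> servo_tool(commands="0 0 0 0 0 -1 0;0 0 0 0 0 -.6 0;0 0 0 0 0 0 0")

```text
time: 18.68
tool_pos: [0.5102, 0.2023, 0.2152]
ee_rot: [[0.972, 0.233, 0.001], [0.233, -0.972, 0.002], [0.001, -0.002, -1.0]]
force: [-1.3, 1.8, 4.3]
finger_gap: 0.0118
```

```bash
python3 st.py
```

```text
18.6833 tool shift [-0.0003  0.0005 -0.0028] F [-1.2951  1.7574  4.264 ] M [0.3938 0.0699 0.0251] z 0.21519858396614377 yaw 13.469587634615998 0.011848949962906282
```

>>> servo_tool(commands="0 0 0 0 0 0 .02;0 0 0 0 0 0 .03;0 0 0 0 0 0 .03;0 0 0 0 0 0 .03;0 0 0 0 0 0 .03")

```text
time: 19.1
tool_pos: [0.5099, 0.2012, 0.2141]
ee_rot: [[0.973, 0.231, -0.001], [0.231, -0.973, -0.001], [-0.001, 0.0, -1.0]]
force: [-0.9, 0.7, -0.2]
finger_gap: 0.0298
```

```bash
python3 st.py
```

```text
19.1 tool shift [ 0.0002 -0.0004 -0.0039] F [-0.859   0.6607 -0.2126] M [-0.0766 -0.1593 -0.0608] z 0.214132556808577 yaw 13.326884833024954 0.02978188176156096
```

>>> servo_tool(commands="0 0 -.01 0 0 0 .03;0 0 -.02 0 0 0 .03;0 0 -.03 0 0 0 .03;0 0.02 -.03 0 0 0 .04;0 0.03 -.02 0 0 0 .06;0 0.02 0 0 0 0 .0912;0 0 0 0 0 0 .0912;0 0 0 0 0 0 .0912")

```text
time: 19.77
tool_pos: [0.5262, 0.1328, 0.3251]
ee_rot: [[0.974, 0.228, 0.001], [0.228, -0.974, 0.001], [0.001, -0.0, -1.0]]
force: [-0.9, 0.6, -0.5]
finger_gap: 0.0604
```

```bash
python3 st.py; python3 - <<'E'
from h import *
w=cam('wrist');save(w,'w9.png');np.savez('w9.npz',**{k:w[k] for k in w})
p=proj(w,[[.51,.2017,.22]])[0];print(p);x,y=int(p[0]),int(p[1]);x0,y0=max(0,x-75),max(0,y-75)
print(x0,y0);cv2.imwrite('pics/w9z.png',cv2.resize(w['frame'][y0:y+75,x0:x+75,::-1],None,fx=4,fy=4,interpolation=cv2.INTER_CUBIC))
R=2
for yaw in (-75.8,-77,-74):
    a=np.radians(yaw)
    print(yaw,[ (proj(w,[[.51+s*.03*np.cos(a),.2017+s*.03*np.sin(a),.2434]])[0]-[x0,y0])*4 for s in (1,-1)])
s=cam('scene');save(s,'s9.png')
E
```

```text
19.7667 tool shift [-0.0001 -0.0707  0.1072] F [-0.9316  0.5693 -0.5181] M [-0.0747 -0.1063 -0.0138] z 0.32513179991918295 yaw 13.207742723064989 0.0604420996679911
[318.02830777 115.19778629]
243 40
-75.8 [array([302.88356817, 463.80309301]), array([297.43040676, 137.88554121])]
-77 [array([299.68927845, 463.82556233]), array([300.86329316, 137.86005849])]
-74 [array([307.67266094, 463.6446861 ]), array([292.28416827, 138.06777967])]
```

View pics/w9z.png

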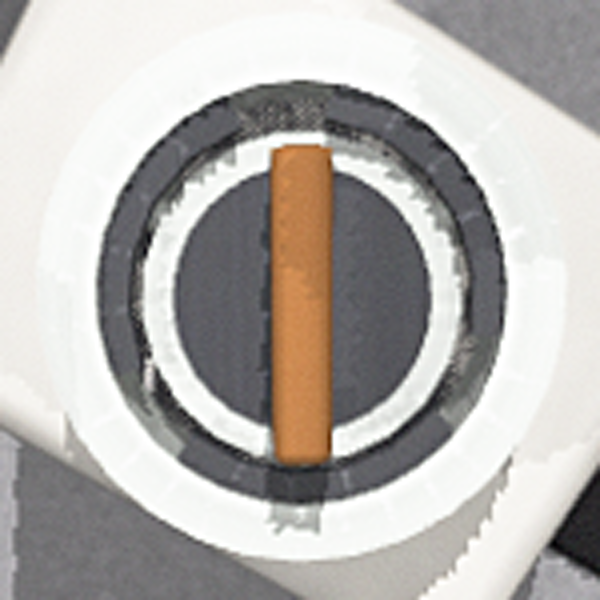

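View pics/s9.png

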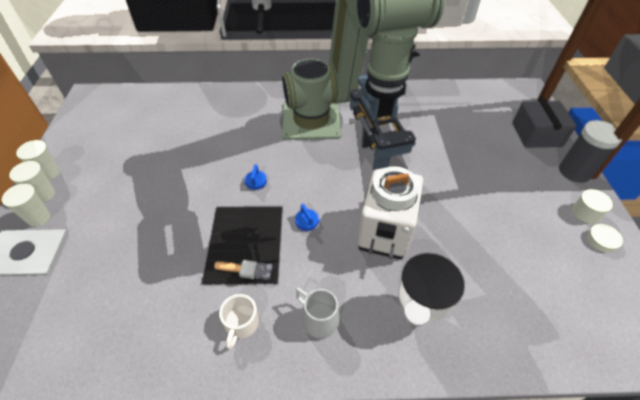

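```bash
python3 -c "
from rig import *
print(finish_job())"
```

```text
the job is handed in; nothing more can be done
None
```

The burr carrier is back in the grinder and wedged at its stop. The job was handed in at about 20 s of the 72 s allowed; no verdict is reported.

- **Insertion:** I gripped the carrier by its bar. The ears dropped through the gaps without contact, and the carrier came to rest on the seat within 0.2 mm of the expected height.
- **Twist:** I turned it clockwise about 66° while following it down about 2.7 mm. The torque then rose steeply to about 0.77 N m, which shows the firm stop. The upward force at the hand stayed below 6 N. I eased the torque off, opened the fingers only part way so they cleared the collar, and backed away upwards.
- **Last checks:**
  - The wrist picture shows the bar at a yaw of about -76.5°, against -75.8° expected at the stop. No ears show above the lugs, so it did not spring back.
  - In the scene picture the brush, jug, cup, hopper and the two blue look-alikes are where they started, and the gripper touches nothing.
- **Not measured directly:** I inferred the seat's depth from the hand's height, and saw no sign of disagreement.

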